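Snap the cover onto the cutting table's junction box

ROBOT

A 6-joint arm with a two-finger parallel gripper is mounted at the origin on a cart in front of the work surface, level with it; the furniture and walls round the work are solid. World frame = base frame: x ahead of the robot, y to its left, z up, the work surface at z = 0. Lengths are in mm, angles in rad, forces in N, time in s.
With the tool pointing down it reaches from about 350 to 875 mm from the base axis. Payload 4.2 kg.
Tool frame: the origin (TCP) lies at the very end of the fingers, on their centre line; the grasp point (between the pads) lies 19 mm behind it; z points along the fingers, y is the line along which they close (so a half turn about z gives the same grasp; the last joint's range is limited). The gripper opens to 85 mm and grips with 20 to 120 N. Pads are 22 mm wide; open, the fingers measure 114 mm over their backs; the gripper's body (76 mm by 85 mm) begins 54 mm behind the grasp point. The pads swing forward as they close: fully open they stand 13 mm farther back than shut.
Start: joints at [-0.894, 0.385, 0.008, 0, -1.194, -0.259], TCP at [253.607, -571.212, 231.312] pointing down, gripper open.
Joint ranges: [-3.14, 3.14], [-1.21, 2.06], [-1.07, 1.41], [-3.16, 2.05], [-2.99, -0.16], [-3.1, 3.1]. Speed limits (rad/s): [2.79, 2.79, 3.14, 3.14, 3.14, 3.14].

INTERFACE

Orientations are given as a unit quaternion [x, y, z, w].
In Python, from bench import arm, optics gives the robot as it stands. The module is installed in compiled form; this text tells all that it offers.
- The arm moves only by the tool step_arm, never from a script. Its argument "motion" is a list of rows, each an object with "dr": the turn, a rotation vector about the tool's x, y, z in units of 8 degrees (1.0 is 8 degrees), a list of three; "slide": the shift along the tool's x, y, z in mm, a list of three; "jaw": the finger opening in mm, from 0 to 85.4. A call has exactly 8 rows; each row is the pose to reach, as a shift and turn from the pose commanded when the call began, along the tool's axes at that moment; what a row does not reach only later rows make up. A row lasts 1/8 s, in which the tool goes at most 62.5 mm and 10.7 degrees, less where a joint would pass 70% of its speed; a pose out of reach is approached as far as the arm can. A call with a gripper value outside its range is refused whole. The fingers move at their own pace and stop on an object; the grip force is fixed at half the most. Time passes only in rows, so rows that repeat a pose let the fingers close, or fill a call up. It gives the time, the measured TCP pose, the force, the opening and the grip force at its end, in the units of the state.
- arm.read_state(): the state, without advancing time (a new reading comes with each control period).
- optics.get_image(name): name is "scene" or "top" or "wrist"; returns the picture (384x512x3 uint8, blue, green, red); there is no depth.
- optics.camera_info(name): a dict with "camera_matrix" (3x3 intrinsics, pixels), "k1" (the pictures are not rectified: a ray, as slopes to the right and down, at radius r is drawn at 1 + k1 r^2 times it, then the intrinsics apply), "view" (4x4, takes a point from world to camera coordinates); the wrist camera has in their place "T_tool_cam" (4x4, takes a point from camera to tool coordinates, whose origin is the TCP and whose axes are the flange's). Camera axes: x right, y up, looking along -z (the intrinsics and any distortion apply to the point x, -y, -z); pixel columns grow to the right and rows downward; lengths in mm; the calibration is good to about 2 mm. A picture is of the moment at which its call begins: read the wrist's pose just before it. camera_info takes no time and is no camera call.
- arm.job_done(): hands the job in; it is judged then, once.
The state is a dict: "clock": time; "joints": joint angles; "joint_vel": joint speeds; "joint_efforts": joint torques, N m; "position": TCP position; "ee_rot": TCP orientation; "contact_force": force on the tool from outside, world axes, zero at the start; "wrist_torque": the same for the moment, N m; "gripper_width": finger opening in mm; "grasp_force": force on a finger pad.
Only numpy, scipy, OpenCV 4.12 (cv2) and the standard library are available. Lean on these libraries where they do the work, as an engineer would, in place of code of your own. Each camera call takes 0.05 s, during which the arm holds its last target. There are 200 camera calls.

TASK

Close the open grey junction box before cutting starts: take the yellow cover by its black grip rib, set it over the box with its two black clips at the box's short ends, and press it straight down until both clips have snapped under the rim and it sits fully home. Leave the small blue cover where it is; it belongs to another box.

Things in the scene. Friction and masses are not known exactly. Their poses are not given: they have to be found in the camera images.
- junction_box: open-topped grey box fixed to the table, green terminal strip inside. Origin at the centre of its underside, on the table; x along its short side, y along its long side, z up. 60 by 80 mm below a projecting rim, 50 mm high. Two small cable glands low on its -x side, flat screw ears on the table at its +y and -y ends.
- box_rim (a point): centre of the box's mouth, level with the rim's top face, 50 mm above the table; axes as the box. The rim is a band 72 mm in x by 100 mm in y, 8 mm deep, standing out 6 mm in x and 10 mm in y from the box below it.
- cover: loose yellow cover, about 0.2 kg. Origin at the centre of its plate's underside, the face that comes to rest on the rim; it stands upright on the table with this origin 32 mm up. Plate 90 mm in x, 102 mm in y, 6 mm thick. Flared skirts, 36 mm wide, 32 mm deep, 109 mm over their lips, hang from its +x and -x sides and pass outside the rim's long sides with 6 mm play. Half a turn round fits too.
- cover_grip (a point): middle of the black grip rib on top of the cover, 21 mm above the cover's origin; axes as the cover. The rib is 22 mm thick in x, 50 mm long in y, 30 mm high (6 to 36 mm above the cover's origin): grasp it across x.
- clip_a (a joint): black rigid clip arm at the cover's +y end, 26 mm wide, reaching 30 mm below the cover's origin, on a sprung hinge: 0 rad is in (now, and when snapped), growing outward, about 0.25 rad as the hook passes the rim. Flared clips and skirts find the rim if the cover is within about 5 mm and 8 degrees. Pressing takes 8 to 15 N over the last 20 mm; hooks click in 1 mm before the plate rests on the rim.
- clip_b (a joint): the same clip arm at the cover's -y end
- small_cover: bystander: loose square blue cover, 74 by 74 mm, 56 mm high with a black grip rib like the other's, without clips; origin at the centre of its underside. It does not fit and must stay where it is
There are look-alikes about, which are no part of the job. There is more than one size of the cover; the one meant has the size given above.

How it is judged:
By the outcome, as a careful person would: the job done as asked, in the order asked, and still so for the second after the job is handed in, with the robot touching nothing.
It also fails if it takes over 32 s, if anything falls off the work surface, if the arm or the gripper's body presses on something with over 40 N, if the wrist force passes 120 N, or if a joint passes its speed limit or range.

## Working session

There is one attempt and no reset: what is moved stays moved. The work goes in short steps, Python scripts to look and compute and a tool call to move; the robot and the scene stay as the last step left them, time stands still between calls to the robot, and variables do not carry over. Pictures are saved under pics/ and viewed, at most 10 in all, crops included, and the job is handed in when it is done.

Besides the shell and the picture viewer there is one more tool, called as name(argument=value, ...), one argument or row to a line, values as JSON. step_arm: Moves the arm, as the interface text tells. Its arguments: {"type":"object","properties":{"motion":{"type":"array","items":{"type":"object","properties":{"dr":{"type":"array","items":{"type":"number"}},"slide":{"type":"array","items":{"type":"number"}},"jaw":{"type":"number"}}}}},"required":["motion"]}

```bash
mkdir -p pics
cat > h.py <<'E'
import numpy as np, cv2
from bench import arm, optics
from scipy.spatial.transform import Rotation as R
def T_world_cam(name, st=None):
    c=optics.camera_info(name)
    if 'view' in c: return np.linalg.inv(np.array(c['view']))
    T=np.eye(4); T[:3,:3]=R.from_quat(st['ee_rot']).as_matrix(); T[:3,3]=st['position']
    return T@np.array(c['T_tool_cam'])
def pix2world(name,uv,z,st=None):
    c=optics.camera_info(name); T=T_world_cam(name,st)
    K=np.array(c['camera_matrix'],float); 
    p=cv2.undistortPoints(np.array([uv],float).reshape(-1,1,2),K,np.array([c['k1'],0,0,0],float)).reshape(-1,2)
    out=[]
    for x,y in p:
        d=T[:3,:3]@np.array([x,-y,-1]); o=T[:3,3]
        out.append(o+d*(z-o[2])/d[2])
    return np.round(np.array(out),1)
E
python3 - <<'E'
from h import *
st=arm.read_state(); print(st)
for n in('scene','top','wrist'):
    cv2.imwrite(f'pics/{n}0.png',optics.get_image(n))
print(optics.camera_info('top'),optics.camera_info('wrist'))
a=cv2.imread('pics/top0.png')
cv2.imwrite('pics/top0b.png',cv2.resize(a,(800,600),interpolation=cv2.INTER_CUBIC))
E
```

```text
{'clock': 0.0, 'joints': array([-8.94412607e-01,  3.85554817e-01,  6.63838740e-03, -5.09551684e-04,
       -1.19399022e+00, -2.58607104e-01]), 'joint_vel': array([-1.63068758e-03, -5.01571799e-04, -1.26015942e-03,  8.02057670e-04,
        5.32823028e-05, -1.01965701e-03]), 'joint_efforts': array([ 7.13117097e-04, -3.92291486e+01,  1.88398790e+01,  4.18618307e+00,
       -4.76489236e-03,  1.13884940e-05]), 'position': array([ 253.37204875, -570.70622916,  230.22597769]), 'ee_rot': array([-2.07280428e-01,  9.78280969e-01,  1.04865959e-03, -2.64117355e-04]), 'contact_force': array([-0.13848843,  0.58694814,  0.14742609]), 'wrist_torque': array([ 0.00260749, -0.05192083,  0.00266668]), 'grasp_force': 0.0, 'gripper_width': 85.51919683480429}
{'camera_matrix': array([[476.95099417,   0.        , 261.36915691],
       [  0.        , 476.95099417, 189.30959203],
       [  0.        ,   0.        ,   1.        ]]), 'k1': -0.11683260988157161, 'view': array([[ 2.07737797e-02, -9.99783573e-01,  1.12156157e-03,
         2.54856476e+01],
       [ 9.89803752e-01,  2.07245032e-02,  1.40922065e-01,
        -5.56928056e+02],
       [-1.40914809e-01, -1.81735808e-03,  9.90020057e-01,
        -8.22205602e+02],
       [ 0.00000000e+00,  0.00000000e+00,  0.00000000e+00,
         1.00000000e+00]])} {'camera_matrix': array([[266.69418718,   0.        , 258.65283921],
       [  0.        , 266.69418718, 192.0067092 ],
       [  0.        ,   0.        ,   1.        ]]), 'k1': -0.04775081603767258, 'T_tool_cam': array([[-6.31393757e-04,  9.49675451e-01,  3.13234958e-01,
         8.02146996e+01],
       [ 9.99999796e-01,  6.28467202e-04,  1.10312575e-04,
         4.94952249e-01],
       [-9.20967535e-05,  3.13234964e-01, -9.49675655e-01,
        -1.42484478e+02],
       [ 0.00000000e+00,  0.00000000e+00,  0.00000000e+00,
         1.00000000e+00]])}
```

View pics/top0b.png

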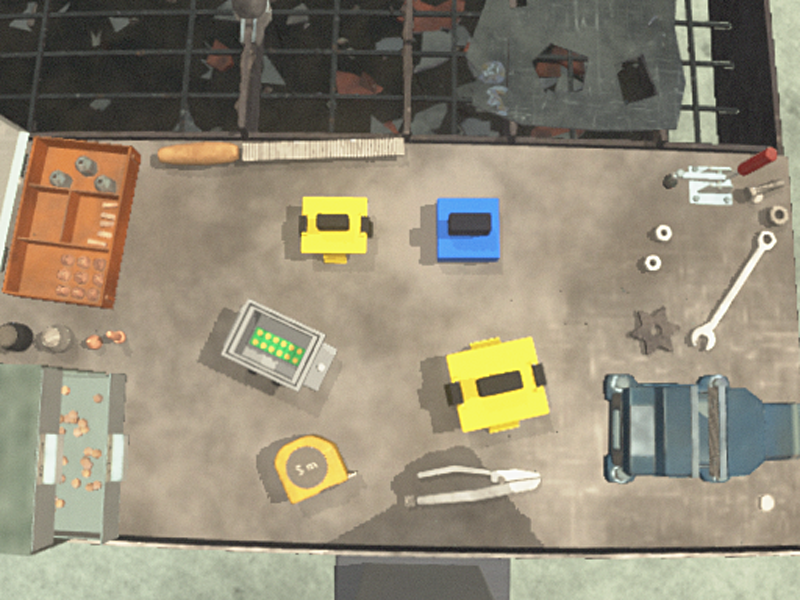

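View pics/scene0.png

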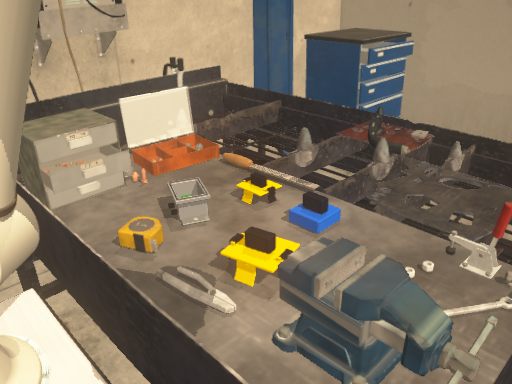

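In the 800×600 top view, the possible covers are the small yellow one at (334,225), the large yellow one at (498,384) and the blue one at (468,229). The box is at (272,345). At about 0.85 px/mm the large yellow plate is roughly 90×102 mm, so it fits the description. I'll confirm that in a crop.

Run:
```python
from h import *
a=cv2.imread('pics/top0.png')
b=cv2.resize(a[185:285,270:370],(400,400),interpolation=cv2.INTER_CUBIC)
c=cv2.resize(a[180:280,125:225],(400,400),interpolation=cv2.INTER_CUBIC)
cv2.imwrite('pics/crop1.png',np.hstack([c,b]))
```

```text
(no output)
```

View pics/crop1.png

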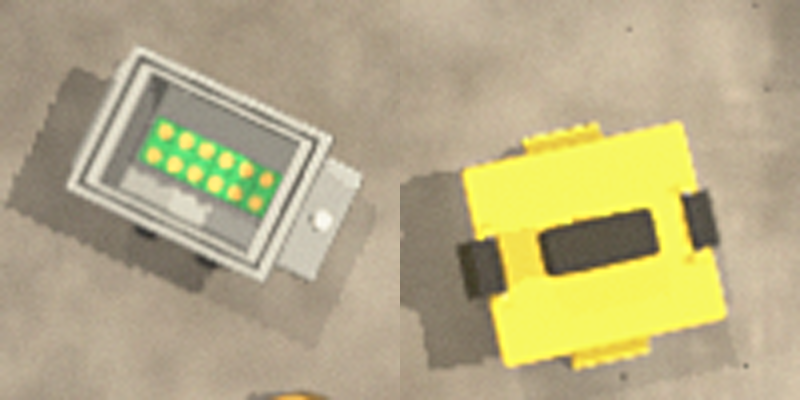

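The crop shows the box rim corners at (138,48), (330,136), (264,280) and (70,187), with the glands on the lower-left side. The large cover's plate corners are at (464,170), (681,124), (726,316) and (508,366), with its clips left and right.

Run:
```python
from h import *
def f(p,o,z):
    uv=(np.array(p,float)+.5)/4-.5+np.array(o)
    w=pix2world('top',uv,z); print(w.tolist(),'c',w.mean(0))
    e=[w[(i+1)%4]-w[i] for i in range(4)]
    print('len',[round(np.linalg.norm(x),1) for x in e],'ang',[round(np.degrees(np.arctan2(x[1],x[0])),1) for x in e])
f([(138,48),(330,136),(264,280),(70,187)],(125,180),50)
f([(64,170),(281,124),(326,316),(108,366)],(270,185),38)
f([(140,233),(255,210),(259,249),(147,275)],(270,185),68)
st=arm.read_state();M=R.from_quat(st['ee_rot']).as_matrix();print(M.round(3))
```

```text
[[546.7, 220.2, 50.0], [509.2, 132.4, 50.0], [445.0, 159.3, 50.0], [483.8, 247.7, 50.0]] c [496.175 189.9    50.   ]
len [np.float64(95.5), np.float64(69.6), np.float64(96.5), np.float64(68.6)] ang [np.float64(-113.1), np.float64(157.3), np.float64(66.3), np.float64(-23.6)]
[[489.0, -7.8, 38.0], [511.5, -105.3, 38.0], [426.0, -125.7, 38.0], [402.4, -28.6, 38.0]] c [457.225 -66.85   38.   ]
len [np.float64(100.1), np.float64(87.9), np.float64(99.9), np.float64(89.1)] ang [np.float64(-77.0), np.float64(-166.6), np.float64(103.7), np.float64(13.5)]
[[460.6, -39.4, 68.0], [471.4, -89.1, 68.0], [454.6, -90.9, 68.0], [442.6, -42.6, 68.0]] c [457.3 -65.5  68. ]
len [np.float64(50.9), np.float64(16.9), np.float64(49.8), np.float64(18.3)] ang [np.float64(-77.7), np.float64(-173.9), np.float64(104.0), np.float64(10.1)]
[[-0.914 -0.406 -0.001]
 [-0.406  0.914  0.001]
 [ 0.     0.002 -1.   ]]
```

step_arm(
  motion=[
    {"slide": [-30,29,4],"dr": [0,0,-0.8],"jaw": 85},
    {"slide": [-75,73,10],"dr": [0,0,-2],"jaw": 85},
    {"slide": [-118,115,15],"dr": [0,0,-3.2],"jaw": 80},
    {"slide": [-161,157,20],"dr": [0,0,-4.4],"jaw": 70},
    {"slide": [-204,199,25],"dr": [0,0,-5.6],"jaw": 60},
    {"slide": [-247,241,30],"dr": [0,0,-6.8],"jaw": 60},
    {"slide": [-290,283,30],"dr": [0,0,-8],"jaw": 60},
    {"slide": [-333,325,30],"dr": [0,0,-9.2],"jaw": 60},
  ],
)

```text
clock: 1.15
position: [426.4, -137.1, 201.4]
ee_rot: [0.754, -0.657, 0.0, -0.0]
contact_force: [0.8, 0.1, 0.4]
gripper_width: 59.9
grasp_force: 0.0
```

Run:
```python
from h import *
st=arm.read_state(); a=optics.get_image('wrist')
np.save('st1.npy',st,allow_pickle=True)
cv2.imwrite('pics/w1.png',cv2.resize(a,(800,600),interpolation=cv2.INTER_CUBIC))
```

```text
(no output)
```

View pics/w1.png

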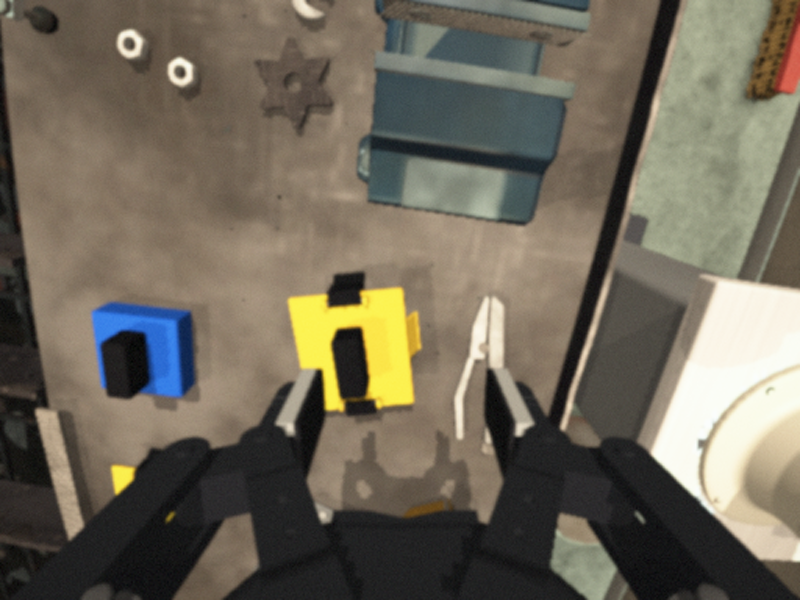

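The wrist view shows the large cover with plate corners at (289,298), (404,288) and (414,404). The rib top has corners at (334,329), (361,327), (368,396) and (342,399).

Run:
```python
from h import *
st=np.load('st1.npy',allow_pickle=True).item()
def f(p,z):
    w=pix2world('wrist',np.array(p,float)*.64,z,st); print(w.tolist(),'c',w.mean(0))
    e=[w[(i+1)%len(w)]-w[i] for i in range(len(w))]
    print('len',[round(np.linalg.norm(x),1) for x in e],'ang',[round(np.degrees(np.arctan2(x[1],x[0])),1) for x in e])
f([(289,298),(404,288),(414,404)],38)
w=pix2world('wrist',np.array([(289,298),(414,404)])*.64,38,st);print(w.mean(0))
f([(334,329),(361,327),(368,396),(342,399)],68)
M=R.from_quat(st['ee_rot']).as_matrix();print(st['position'],M.round(4).tolist(),np.degrees(np.arctan2(M[1,1],M[0,1])))
```

```text
[[512.2, -105.8, 38.0], [425.1, -125.9, 38.0], [402.8, -25.7, 38.0]] c [446.7 -85.8  38. ]
len [np.float64(89.4), np.float64(102.7), np.float64(135.6)] ang [np.float64(-167.0), np.float64(102.5), np.float64(-36.2)]
[457.5  -65.75  38.  ]
[[471.7, -97.7, 68.0], [452.7, -101.8, 68.0], [441.7, -46.6, 68.0], [461.0, -41.2, 68.0]] c [456.775 -71.825  68.   ]
len [np.float64(19.4), np.float64(56.3), np.float64(20.0), np.float64(57.5)] ang [np.float64(-167.8), np.float64(101.3), np.float64(15.6), np.float64(-79.3)]
[ 426.3585794  -137.13454345  201.35496817] [[0.1368, -0.9906, 0.0002], [-0.9906, -0.1368, -0.0], [0.0001, -0.0002, -1.0]] -172.13652181322811
```

step_arm(
  motion=[
    {"slide": [-40,-24,10],"dr": [0,0,-0.4],"jaw": 60},
    {"slide": [-66,-40,40],"dr": [0,0,-0.65],"jaw": 60},
    {"slide": [-66,-40,80],"dr": [0,0,-0.65],"jaw": 60},
    {"slide": [-66,-40,115],"dr": [0,0,-0.65],"jaw": 60},
    {"slide": [-66,-40,140],"dr": [0,0,-0.65],"jaw": 60},
    {"slide": [-66,-40,155],"dr": [0,0,-0.65],"jaw": 60},
    {"slide": [-66,-40,159],"dr": [0,0,-0.65],"jaw": 60},
    {"slide": [-66,-40,159],"dr": [0,0,-0.65],"jaw": 60},
  ],
)

```text
clock: 2.2
position: [457.2, -68.4, 42.4]
ee_rot: [0.781, -0.624, 0.0, 0.0]
contact_force: [0.5, 0.1, -0.3]
gripper_width: 59.8
grasp_force: 0.0
```

step_arm(
  motion=[
    {"slide": [0,0,0],"dr": [0,0,0],"jaw": 30},
    {"slide": [0,0,0],"dr": [0,0,0],"jaw": 15},
    {"slide": [0,0,0],"dr": [0,0,0],"jaw": 10},
    {"slide": [0,0,0],"dr": [0,0,0],"jaw": 10},
    {"slide": [0,0,0],"dr": [0,0,0],"jaw": 10},
    {"slide": [0,0,0],"dr": [0,0,0],"jaw": 10},
    {"slide": [0,0,0],"dr": [0,0,0],"jaw": 10},
    {"slide": [0,0,0],"dr": [0,0,0],"jaw": 10},
  ],
)

```text
clock: 3.2
position: [458.1, -68.3, 43.3]
ee_rot: [0.781, -0.624, 0.001, -0.001]
contact_force: [0.2, 0.2, 5.7]
gripper_width: 21.2
grasp_force: 59.3
```

step_arm(
  motion=[
    {"slide": [0,0,-15],"dr": [0,0,0],"jaw": 10},
    {"slide": [0,0,-45],"dr": [0,0,0],"jaw": 10},
    {"slide": [0,0,-75],"dr": [0,0,0],"jaw": 10},
    {"slide": [-20,-8,-95],"dr": [0,0,0.4],"jaw": 10},
    {"slide": [-55,-21,-100],"dr": [0,0,1],"jaw": 10},
    {"slide": [-90,-35,-100],"dr": [0,0,1.7],"jaw": 10},
    {"slide": [-125,-49,-100],"dr": [0,0,2.4],"jaw": 10},
    {"slide": [-160,-62,-100],"dr": [0,0,3.1],"jaw": 10},
  ],
)

```text
clock: 4.2
position: [481.3, 102.2, 141.4]
ee_rot: [-0.627, 0.779, 0.001, -0.001]
contact_force: [0.9, -0.3, -2.1]
gripper_width: 20.6
grasp_force: 59.3
```

Run:
```python
from h import *
st=arm.read_state(); a=optics.get_image('top'); b=optics.get_image('wrist')
np.save('st2.npy',st,allow_pickle=True)
M=R.from_quat(st['ee_rot']).as_matrix();print(st['position'],M.round(4).tolist(),np.degrees(np.arctan2(M[1,1],M[0,1])),st['gripper_width'],st['contact_force'])
cv2.imwrite('pics/t2.png',cv2.resize(a[150:300,110:260],(400,400),interpolation=cv2.INTER_CUBIC))
w=cv2.resize(b,(533,400)); t=cv2.imread('pics/t2.png')[:,:]
cv2.imwrite('pics/m2.png',np.hstack([t,w])[:, :800])
```

```text
[481.25265517 102.23186291 141.42810664] [[-0.2128, -0.9771, -0.0023], [-0.9771, 0.2128, -0.0004], [0.0009, 0.0022, -1.0]] 167.71431888443556 20.61791596424878 [ 0.86785912 -0.28663394 -2.13251279]
```

View pics/m2.png

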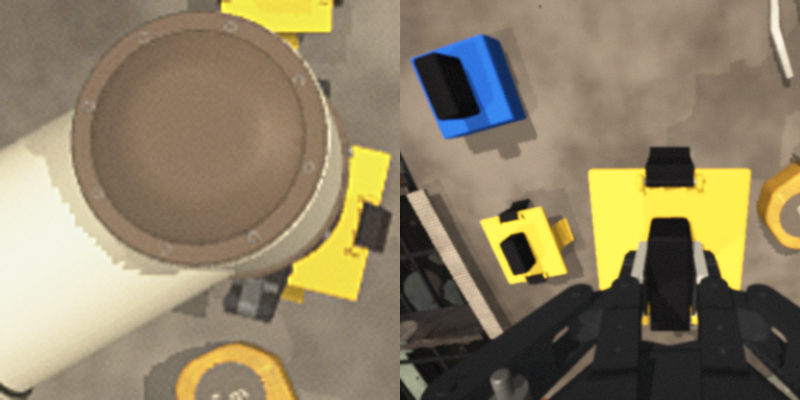

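The top view is blocked by the arm. The wrist view shows the cover held square, with its near edge from (589,170) to (750,169), so I'll work out the in-hand offset from that.

Run:
```python
from h import *
st=np.load('st2.npy',allow_pickle=True).item()
M=R.from_quat(st['ee_rot']).as_matrix()
w=pix2world('wrist',np.array([(189,170),(350,169)])*512/533,136.,st)
t=(w-st['position'])@M; print(t.round(1))
for o in (0,2): pass
dx=t[:,0].mean()-51; dy=t[:,1].mean(); print('cover centre in tool',dx,dy)
# to box
yaw=np.radians(156.7-np.degrees(np.arctan2(M[1,1],M[0,1])))
Rz=R.from_rotvec([0,0,yaw]).as_matrix()@M
tgt=np.array([496.2,189.9,0])-Rz@np.array([dx,dy,0])
d=M.T@(tgt-st['position']); print('tcp tgt',tgt,'slide',d,'dr',-np.degrees(yaw)/8)
```

```text
[[ 48.3 -43.6   5.4]
 [ 48.8  44.    5.6]]
cover centre in tool -2.4244471800434155 0.1574826639452489
tcp tgt [4.95385665e+02 1.87610983e+02 1.82962540e-03] slide [-86.5578201    4.05063632 141.3579288 ] dr 1.376789860554446
```

step_arm(
  motion=[
    {"slide": [-25,1,0],"dr": [0,0,0.4],"jaw": 10},
    {"slide": [-55,2,0],"dr": [0,0,0.9],"jaw": 10},
    {"slide": [-78,4,0],"dr": [0,0,1.3],"jaw": 10},
    {"slide": [-87,4,5],"dr": [0,0,1.4],"jaw": 10},
    {"slide": [-87,4,15],"dr": [0,0,1.4],"jaw": 10},
    {"slide": [-87,4,30],"dr": [0,0,1.4],"jaw": 10},
    {"slide": [-87,4,38],"dr": [0,0,1.4],"jaw": 10},
    {"slide": [-87,4,38],"dr": [0,0,1.4],"jaw": 10},
  ],
)

```text
clock: 5.3
position: [496.0, 186.4, 103.2]
ee_rot: [-0.55, 0.835, -0.0, -0.001]
contact_force: [-0.9, 0.7, -2.3]
gripper_width: 21.1
grasp_force: 59.3
```

Run:
```python
from h import *
st=arm.read_state(); a=optics.get_image('scene'); b=optics.get_image('wrist')
np.save('st3.npy',st,allow_pickle=True)
M=R.from_quat(st['ee_rot']).as_matrix();print(st['position'],M.round(4).tolist(),np.degrees(np.arctan2(M[1,1],M[0,1])),st['contact_force'])
tgt=np.array([495.4,187.6,st['position'][2]]); print(M.T@(tgt-st['position']))
cv2.imwrite('pics/m3.png',np.hstack([cv2.resize(a[140:240,140:240],(400,400),interpolation=cv2.INTER_CUBIC),cv2.resize(b,(533,400))])[:,:800])
```

```text
[495.99275034 186.39544646 103.24799453] [[-0.3954, -0.9185, -0.002], [-0.9185, 0.3954, -0.0015], [0.0022, 0.0012, -1.0]] 156.71015397331138 [-0.94771349  0.71212237 -2.26213337]
[-8.72039660e-01  1.02070985e+00 -6.51785409e-04]
```

View pics/m3.png

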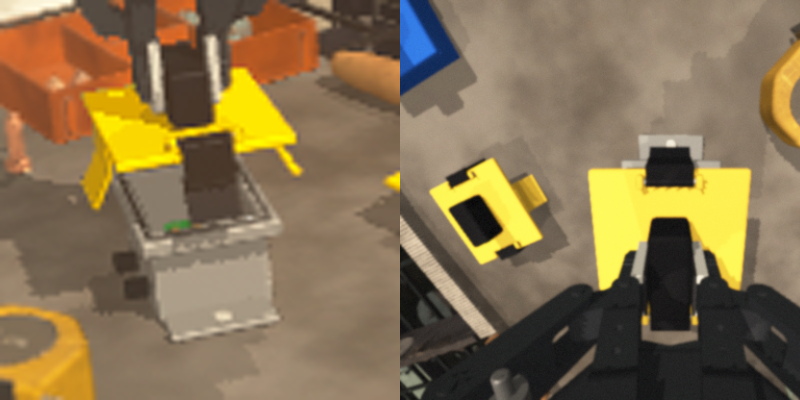

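Here the scene view shows the cover above the box. In the wrist view the rim's near edge shows from (622,162) to (720,161), so I'll check alignment from it.

Run:
```python
from h import *
st=np.load('st3.npy',allow_pickle=True).item()
M=R.from_quat(st['ee_rot']).as_matrix()
w=pix2world('wrist',np.array([(222,162),(320,161)])*512/533,50.,st)
print(((w-st['position'])@M).round(1), w)
```

```text
[[ 43.9 -33.5  53.3]
 [ 44.5  36.3  53.4]] [[509.3 132.8  50. ]
 [445.  159.8  50. ]]
```

step_arm(
  motion=[
    {"slide": [-2,1,2],"dr": [0,0,0],"jaw": 10},
    {"slide": [-2,1,6],"dr": [0,0,0],"jaw": 10},
    {"slide": [-2,1,10],"dr": [0,0,0],"jaw": 10},
    {"slide": [-2,1,14],"dr": [0,0,0],"jaw": 10},
    {"slide": [-2,1,17],"dr": [0,0,0],"jaw": 10},
    {"slide": [-2,1,19],"dr": [0,0,0],"jaw": 10},
    {"slide": [-2,1,21],"dr": [0,0,0],"jaw": 10},
    {"slide": [-2,1,21],"dr": [0,0,0],"jaw": 10},
  ],
)

```text
clock: 6.4
position: [496.4, 189.5, 83.2]
ee_rot: [-0.55, 0.835, 0.0, -0.0]
contact_force: [-0.1, -1.3, -3.3]
gripper_width: 21.1
grasp_force: 59.3
```

step_arm(
  motion=[
    {"slide": [0,0,2],"dr": [0,0,0],"jaw": 10},
    {"slide": [0,0,4],"dr": [0,0,0],"jaw": 10},
    {"slide": [0,0,6],"dr": [0,0,0],"jaw": 10},
    {"slide": [0,0,8],"dr": [0,0,0],"jaw": 10},
    {"slide": [0,0,10],"dr": [0,0,0],"jaw": 10},
    {"slide": [0,0,12],"dr": [0,0,0],"jaw": 10},
    {"slide": [0,0,14],"dr": [0,0,0],"jaw": 10},
    {"slide": [0,0,16],"dr": [0,0,0],"jaw": 10},
  ],
)

```text
clock: 7.4
position: [496.2, 189.4, 66.9]
ee_rot: [-0.55, 0.835, 0.0, -0.0]
contact_force: [0.6, 0.8, -0.0]
gripper_width: 20.9
grasp_force: 59.6
```

step_arm(
  motion=[
    {"slide": [0,0,1],"dr": [0,0,0],"jaw": 10},
    {"slide": [0,0,2],"dr": [0,0,0],"jaw": 10},
    {"slide": [0,0,3],"dr": [0,0,0],"jaw": 10},
    {"slide": [0,0,4],"dr": [0,0,0],"jaw": 10},
    {"slide": [0,0,5],"dr": [0,0,0],"jaw": 10},
    {"slide": [0,0,6],"dr": [0,0,0],"jaw": 10},
    {"slide": [0,0,7],"dr": [0,0,0],"jaw": 10},
    {"slide": [0,0,7],"dr": [0,0,0],"jaw": 10},
  ],
)

```text
clock: 8.4
position: [496.5, 189.7, 61.3]
ee_rot: [-0.55, 0.835, -0.0, 0.0]
contact_force: [-3.2, 0.0, 5.7]
gripper_width: 20.7
grasp_force: 60.4
```

Run:
```python
from h import *
st=arm.read_state(); a=optics.get_image('scene'); b=optics.get_image('wrist')
print(st['position'],st['contact_force'],st['wrist_torque'])
cv2.imwrite('pics/m4.png',np.hstack([cv2.resize(a[140:240,140:240],(400,400),interpolation=cv2.INTER_CUBIC),cv2.resize(b,(533,400))])[:,:800])
```

```text
[496.46785915 189.66180449  61.32725055] [-3.156292    0.02002182  5.70752045] [ 0.12381005  0.70049438 -0.02859573]
```

View pics/m4.png

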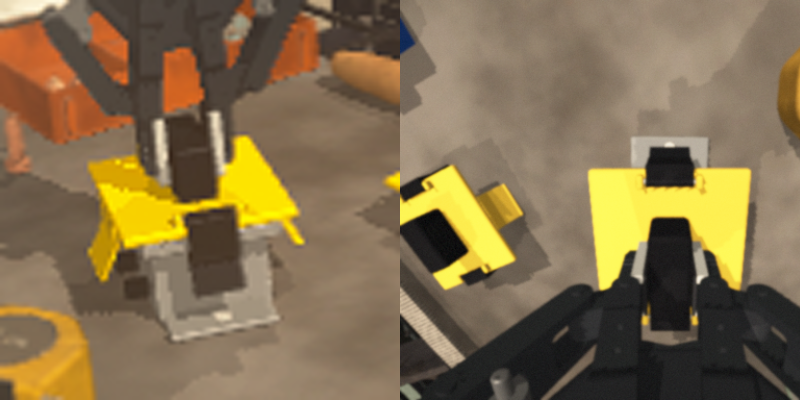

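The cover is over the box with both clips outside the rim, and the load is only about 8 N. I'll press on gently until it bottoms out.

step_arm(
  motion=[
    {"slide": [0,0,0.5],"dr": [0,0,0],"jaw": 10},
    {"slide": [0,0,1],"dr": [0,0,0],"jaw": 10},
    {"slide": [0,0,1.5],"dr": [0,0,0],"jaw": 10},
    {"slide": [0,0,2],"dr": [0,0,0],"jaw": 10},
    {"slide": [0,0,2],"dr": [0,0,0],"jaw": 10},
    {"slide": [0,0,2],"dr": [0,0,0],"jaw": 10},
    {"slide": [0,0,2],"dr": [0,0,0],"jaw": 10},
    {"slide": [0,0,2],"dr": [0,0,0],"jaw": 10},
  ],
)

```text
clock: 9.5
position: [496.5, 189.6, 61.3]
ee_rot: [-0.55, 0.835, -0.0, 0.0]
contact_force: [-7.4, -1.1, 17.7]
gripper_width: 20.9
grasp_force: 62.1
```

step_arm(
  motion=[
    {"slide": [0,0,0.5],"dr": [0,0,0],"jaw": 10},
    {"slide": [0,0,1],"dr": [0,0,0],"jaw": 10},
    {"slide": [0,0,1.5],"dr": [0,0,0],"jaw": 10},
    {"slide": [0,0,2],"dr": [0,0,0],"jaw": 10},
    {"slide": [0,0,2],"dr": [0,0,0],"jaw": 10},
    {"slide": [0,0,2],"dr": [0,0,0],"jaw": 10},
    {"slide": [0,0,2],"dr": [0,0,0],"jaw": 10},
    {"slide": [0,0,2],"dr": [0,0,0],"jaw": 10},
  ],
)

```text
clock: 10.5
position: [496.5, 189.7, 61.2]
ee_rot: [-0.551, 0.835, -0.0, 0.001]
contact_force: [-12.3, -1.7, 30.0]
gripper_width: 20.8
grasp_force: 63.8
```

It stops hard at the nominal home height. I'll unload, then tug lightly to check the clips.

step_arm(
  motion=[
    {"slide": [0,0,-2],"dr": [0,0,0],"jaw": 10},
    {"slide": [0,0,-4],"dr": [0,0,0],"jaw": 10},
    {"slide": [0,0,-6],"dr": [0,0,0],"jaw": 10},
    {"slide": [0,0,-7],"dr": [0,0,0],"jaw": 10},
    {"slide": [0,0,-8],"dr": [0,0,0],"jaw": 10},
    {"slide": [0,0,-8],"dr": [0,0,0],"jaw": 10},
    {"slide": [0,0,-8],"dr": [0,0,0],"jaw": 10},
    {"slide": [0,0,-8],"dr": [0,0,0],"jaw": 10},
  ],
)

```text
clock: 11.5
position: [495.9, 189.1, 62.6]
ee_rot: [-0.55, 0.835, 0.0, -0.001]
contact_force: [6.0, 1.0, -22.6]
gripper_width: 21.1
grasp_force: 59.4
```

The clips hold against about 20 N of pull. I'll press it home again, unload and release.

step_arm(
  motion=[
    {"slide": [0,0,3],"dr": [0,0,0],"jaw": 10},
    {"slide": [0,0,6],"dr": [0,0,0],"jaw": 10},
    {"slide": [0,0,7],"dr": [0,0,0],"jaw": 10},
    {"slide": [0,0,7],"dr": [0,0,0],"jaw": 10},
    {"slide": [0,0,5],"dr": [0,0,0],"jaw": 10},
    {"slide": [0,0,4],"dr": [0,0,0],"jaw": 10},
    {"slide": [0,0,4],"dr": [0,0,0],"jaw": 10},
    {"slide": [0,0,4],"dr": [0,0,0],"jaw": 10},
  ],
)

```text
clock: 12.5
position: [497.1, 190.1, 61.3]
ee_rot: [-0.55, 0.835, -0.0, 0.001]
contact_force: [-2.0, 0.1, 6.0]
gripper_width: 21.1
grasp_force: 63.1
```

step_arm(
  motion=[
    {"slide": [0,0,0],"dr": [0,0,0],"jaw": 25},
    {"slide": [0,0,0],"dr": [0,0,0],"jaw": 40},
    {"slide": [0,0,0],"dr": [0,0,0],"jaw": 55},
    {"slide": [0,0,0],"dr": [0,0,0],"jaw": 60},
    {"slide": [0,0,-10],"dr": [0,0,0],"jaw": 60},
    {"slide": [0,0,-40],"dr": [0,0,0],"jaw": 60},
    {"slide": [0,0,-80],"dr": [0,0,0],"jaw": 60},
    {"slide": [0,0,-120],"dr": [0,0,0],"jaw": 60},
  ],
)

```text
clock: 13.5
position: [496.4, 189.4, 182.2]
ee_rot: [-0.55, 0.835, -0.0, 0.0]
contact_force: [0.4, 1.1, -0.8]
gripper_width: 59.9
grasp_force: 0.0
```

step_arm(
  motion=[
    {"slide": [40,0,-140],"dr": [0,0,0],"jaw": 60},
    {"slide": [90,0,-140],"dr": [0,0,0],"jaw": 60},
    {"slide": [140,0,-140],"dr": [0,0,0],"jaw": 60},
    {"slide": [190,0,-140],"dr": [0,0,0],"jaw": 60},
    {"slide": [220,0,-140],"dr": [0,0,0],"jaw": 60},
    {"slide": [240,0,-140],"dr": [0,0,0],"jaw": 60},
    {"slide": [240,0,-140],"dr": [0,0,0],"jaw": 60},
    {"slide": [240,0,-140],"dr": [0,0,0],"jaw": 60},
  ],
)

```text
clock: 14.5
position: [401.8, -30.7, 320.7]
ee_rot: [-0.55, 0.835, -0.0, 0.0]
contact_force: [0.0, 0.9, 0.4]
gripper_width: 60.1
grasp_force: 0.0
```

Run:
```python
from h import *
st=arm.read_state(); a=optics.get_image('scene'); b=optics.get_image('top')
print(st['clock'],st['position'],st['contact_force'])
cv2.imwrite('pics/m5.png',np.hstack([cv2.resize(a[140:240,140:240],(400,400),interpolation=cv2.INTER_CUBIC),cv2.resize(b[170:290,115:235],(400,400),interpolation=cv2.INTER_CUBIC)]))
```

```text
14.5 [401.80013393 -30.719463   320.66843251] [0.03435589 0.9122416  0.35876404]
```

View pics/m5.png

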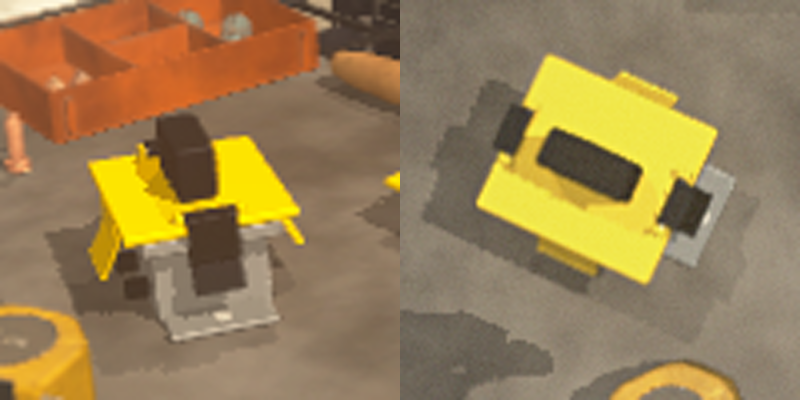

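The cover sits level and square on the box, with its clips at both short ends: (515,130) and (685,208) in the right half of the crop.

```bash
python3 -c "
from bench import arm
print(arm.job_done())"
```

```text
the job is handed in; nothing more can be done
None
```

The yellow cover is seated fully home on the grey box; both clips held against a roughly 20 N tug, I did not touch the blue cover, and the job was handed in at about 14.5 s.

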